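# Take the bottle stopper off the display and pack it in the gift crate

### The arm

A 6-joint arm with a two-finger parallel gripper is mounted at the origin on the work surface. World frame = base frame: x ahead of the robot, y to its left, z up, the work surface at z = 0. Lengths are in mm, angles in degrees, forces in N, time in s.
With the tool pointing down it reaches from about 350 to 850 mm from the base axis. Payload 8.1 kg.
Tool frame: the origin (TCP) lies midway between the tips of the shut fingers; the grasp point (between the pads) lies 19 mm behind it (grip_point_offset is the distance from the TCP to the grasp point, in mm); z points along the fingers, y is the line along which they close (so a half turn about z gives the same grasp; the last joint's range is limited). The gripper opens to 85 mm and grips with 20 to 120 N. Pads are 22 mm wide; open, the fingers measure 114 mm over their backs; the gripper's body (76 mm by 85 mm) begins 54 mm behind the grasp point. The pads swing forward as they close: fully open they stand 13 mm farther back than shut.
Start: joints at [-79.435, 7.471, 85.268, -0, 87.261, -4.893], TCP at [159.943, -578.294, 231.292] pointing down, gripper open.
Joint ranges: [-169.43, 169.43], [-51.17, 129.36], [1.28, 143.12], [-76.62, 256.62], [0, 156.53], [-152.29, 152.29]. Speed limits (degrees/s): [136.94, 136.94, 159.86, 180, 180, 180].

### API

Orientations are given as [roll, pitch, yaw] about the fixed x, y, z axes, in that order (R = Rz(yaw) Ry(pitch) Rx(roll)).
In Python, from cell import * gives the robot as it stands.
- The arm moves only by the tool play_rows, never from a script. Its argument "targets" is a list of rows, each a list of 3 entries, a list of its own where there are three numbers: the shift along the tool's x, y, z in m, then the turn, a rotation vector about the tool's x, y, z in degrees, then the opening, from -1 (shut) to 1 (fully open), so that 0 is half open. In form: [[[tx, ty, tz], [rx, ry, rz], fingers], ...]. A call has 1 to 12 rows; each row shifts and turns the commanded pose from where the row before left it, along the tool's axes as they then stand; what a row does not reach is not made up. A row lasts 1/8 s, in which the tool goes at most 62.5 mm and 10.7 degrees, less where a joint would pass 70% of its speed; a pose out of reach is approached as far as the arm can. A call is refused whole if a number of a shift passes 0.0625 or a number of a turn 10.7, either way. A call with a gripper value outside its range is refused whole. The fingers move at their own pace and stop on an object; the grip force is fixed at half the most. Time passes only in rows, so rows that do not move let the fingers close. It gives the time, the measured TCP pose, the force, the opening and the grip force at its end, in the units of the state.
- sense(): the state, without advancing time (a new reading comes with each control period).
- get_image(name): name is "side" or "top"; returns the picture (384x512x3 uint8, red, green, blue); there is no depth.
- camera_model(name): a dict with "K" (3x3 intrinsics, pixels), "R" (3x3) and "t" (3): a world point X has camera coordinates R X + t. Camera axes: x right, y down, z forward; pixel columns grow to the right and rows downward; lengths in mm; the calibration is good to about 2 mm. A picture is of the moment at which its call begins. camera_model takes no time and is no camera call.
- close_job(): hands the job in; it is judged then, once.
The state is a dict: "time": time; "joint_positions": joint angles; "joint_vel": joint speeds; "tau": joint torques, N m; "ee_pos": TCP position; "ee_rot": TCP orientation; "contact_force": force on the tool from outside, world axes, zero at the start; "torque": the same for the moment, N m; "opening": finger opening in mm; "finger_force": force on a finger pad.
Only numpy, scipy, OpenCV 4.12 (cv2) and the standard library are available. Lean on these libraries where they do the work, as an engineer would, in place of code of your own. Each camera call takes 0.05 s, during which the arm holds its last target. There are 200 camera calls.

### The job

Take the carded bottle stopper off its display peg: lift the card to clear the peg's upturned tip while sliding it off, without forcing the peg. Then set it down (do not drop it) standing in the narrow empty slot in the middle of the wooden gift crate, and let go of it. Leave the corkscrew pack hanging where it is.

Things in the scene. Friction and masses are not known exactly. Their poses are not given: they have to be found in the camera images.
- stopper_pack: Pack to take: upright brown card 56 wide (y), 135 tall (z), 5 thick (x); on its front (+x, away from the robot) a steel ball (dia 26) over a dark cone, up to 19 out from the card. Hanging hole 24 wide, 91 to 127 above the lower edge. Origin: middle of the lower edge, z up. Grip it from above by its two side edges, some 105 above the origin, the peg passing between the fingers. 50-85 g.
- corkscrew_pack: The other pack, to be left hanging: same card and frame, but on its front a T-shaped corkscrew (wooden cross handle 54 wide over a thin steel spiral). The two packs hang on the stand's two outer pegs, either way round, square to the pegs.
- stand: Fixed display stand, origin on the table under its crossbar (along y, 190 high, posts at y = +-185). Three level pegs, dia 6, axis 190 high, at y = -110, 0, 110, point along +x, away from the robot; from x = 78 they turn up, ending at x = 89 with the tip 12 above the peg's top. Packs hang at x of about 45; raise one by 12 to 30 to slide it off. The middle peg has only a fixed blank plate.
- slot (a point): Middle of the slot's floor, 8 above the table, in the fixed gift crate (350 x 215, 70 high). Slot: 64 in x, 109 in y, walls 62 above its floor; the card's width goes along y, either way round; it may then lean on a wall. Beside the slot in the crate: a lying bottle at -y (top 83 above the table), a jar at -x (top 77), a small box at +x (top 58).

How it is judged (in metres and radians):
On the way, in this order (a step that is already met when the one before it is completed fails the run):
1. the stopper pack is held, clear of its peg's tip (x of stopper_pack in the frame of stand above 0.098 m and z of stopper_pack in the frame of stand above 0.04 m and contact force between stopper_pack and the fingers above 0.3 N and contact force between stopper_pack and stand below 0.05 N), for 0.1 s.
2. the pack, still held, has been lowered into the slot to within 25 mm of its floor (z of stopper_pack in the frame of slot below 0.025 m and x of stopper_pack in the frame of slot between -0.034 and 0.034 m and y of stopper_pack in the frame of slot between -0.055 and 0.055 m and contact force between stopper_pack and the fingers above 0.3 N), for 0.1 s.
At the end, for the whole second after the job is handed in: The stopper pack stands in the slot, let go and at rest: the middle of its lower edge within the slot (34 mm either way in x, 55 mm in y of the slot's middle) and less than 20 mm above its floor, its card upright or leaning by less than 0.9 rad; the corkscrew pack hangs within 30 mm of where it was (z of stopper_pack in the frame of slot below 0.02 m and x of stopper_pack in the frame of slot between -0.034 and 0.034 m and y of stopper_pack in the frame of slot between -0.055 and 0.055 m and angle between stopper_pack's own z axis and vertical below 0.9 rad and linear speed of stopper_pack below 0.03 m/s and contact force between stopper_pack and the fingers below 0.05 N and distance of corkscrew_pack from where it was at the start of the episode below 0.03 m); the robot touches nothing.
It fails at once if the peg is forced: more than 20 N between the stopper pack and the stand (contact force between stopper_pack and stand above 20 N).
It fails at once if the corkscrew pack is moved by more than 30 mm (distance of corkscrew_pack from where it was at the start of the episode above 0.03 m).
It also fails if it takes over 38 s, if anything falls off the work surface, if the arm or the gripper's body presses on something with over 40 N, if the wrist force passes 120 N, or if a joint passes its speed limit or range.

## Working session

There is one attempt and no reset: what is moved stays moved. The work goes in short steps, Python scripts to look and compute and a tool call to move; the robot and the scene stay as the last step left them, time stands still between calls to the robot, and variables do not carry over. Pictures are saved under pics/ and viewed, at most 10 in all, crops included, and the job is handed in when it is done.

Besides the shell and the picture viewer there is one more tool, called after "Request:" in YAML: its name, and indented under it one key for each argument. play_rows: Moves the arm, as the interface text tells. Its arguments: {"type":"object","properties":{"targets":{"type":"array"}},"required":["targets"]}

```bash
mkdir -p pics; python3 - <<'E'
from cell import *
import cv2
for n in ("side","top"):
    im=get_image(n); cv2.imwrite(f"pics/{n}0.png",im[:,:,::-1])
    c=camera_model(n); print(n,c["K"],c["R"],c["t"])
print(sense())
E
```

```text
side [[486.35605656   0.         252.63298156]
 [  0.         486.35605656 188.30557114]
 [  0.           0.           1.        ]] [[ 0.7393953   0.67284447  0.02397727]
 [ 0.42062313 -0.43383287 -0.7967843 ]
 [-0.52570978  0.59922396 -0.60378794]] [-407.58625427 -164.01096259 1515.30352212]
top [[355.65391082   0.         261.81391234]
 [  0.         355.65391082 192.73637145]
 [  0.           0.           1.        ]] [[ 0.00838087 -0.99993035 -0.0083098 ]
 [-0.98064092 -0.00659282 -0.19570366]
 [ 0.19563525  0.0097891  -0.98062787]] [ 25.22834404 508.47197892 896.42593423]
{'time': 0.1, 'joint_positions': array([-7.94341198e+01,  7.51049969e+00,  8.53235115e+01,  9.21379537e-04,
        8.72611408e+01, -4.89237564e+00]), 'joint_vel': array([-0.04482869, -0.18997868, -0.04915706, -0.05174373,  0.09788252,
       -0.01887291]), 'tau': array([ 1.27937157e-03, -5.70948815e+01, -5.01943052e+01, -1.06044813e-04,
        8.00335634e-03,  3.20298966e-05]), 'ee_pos': array([ 159.86507343, -577.79887951,  230.34773744]), 'ee_rot': array([-1.79905273e+02, -9.03187170e-03,  1.54582036e+01]), 'contact_force': array([0.82099242, 0.23392871, 0.35362842]), 'torque': array([-0.01137738, -0.00847369, -0.01025553]), 'finger_force': 0.0, 'opening': 85.25889076248262}
```

View pics/side0.png

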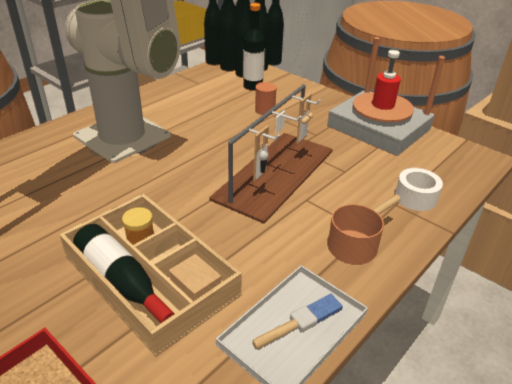

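View pics/top0.png

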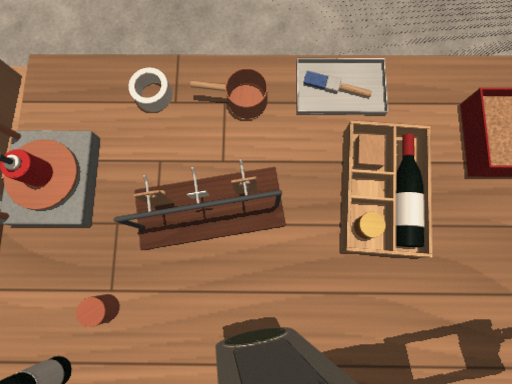

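The side picture shows the ball pack at about (261,160), on the peg nearest the camera (-y). The crate's slot is about (165,248) in the side view and (370,188) in the top view. I'll enlarge both.

```bash
python3 - <<'E'
import cv2
s=cv2.imread("pics/side0.png"); t=cv2.imread("pics/top0.png")
cv2.imwrite("pics/s1.png",cv2.resize(s[80:220,205:340],None,fx=4,fy=4,interpolation=3)) 
a=cv2.resize(t[150:255,110:290],None,fx=4,fy=4,interpolation=3)
cv2.imwrite("pics/t1.png",a)
cv2.imwrite("pics/t2.png",cv2.resize(t[112:262,335:440],None,fx=4,fy=4,interpolation=3))
E
```

```text
(no output)
```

View pics/s1.png

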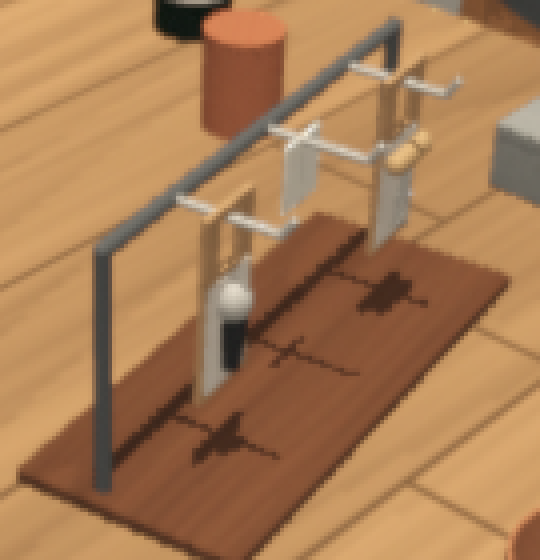

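View pics/t1.png

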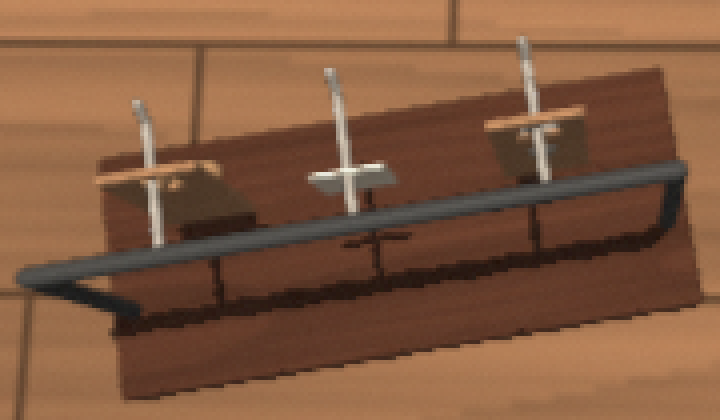

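View pics/t2.png

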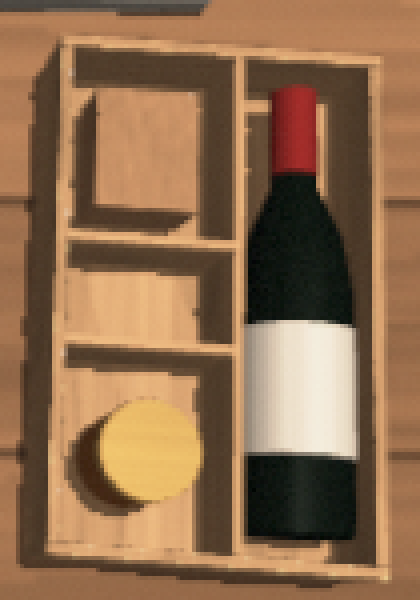

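The crops show the ball pack on the -y peg and the T-handle pack on the +y peg. Their pixel positions are clear: peg tips in top crop at (523,40), (331,72), (138,103), and slot rim corners in crate crop at (68,243), (235,248), (235,350), (68,343). Next I'll fit the stand, card and slot poses.

```bash
cat > h.py <<'E'
from cell import *
import numpy as np
from scipy.optimize import least_squares
C={n:camera_model(n) for n in("side","top")}
def proj(n,X):
    c=C[n]; p=(np.asarray(X,float)@np.array(c["R"]).T+c["t"])@np.array(c["K"]).T
    return p[:,:2]/p[:,2:]
def place(p,P):
    c,s=np.cos(p[2]),np.sin(p[2]); P=np.asarray(P,float)
    return np.c_[p[0]+c*P[:,0]-s*P[:,1],p[1]+s*P[:,0]+c*P[:,1],P[:,2]]
def fit(obs,p0,fz=False):
    def f(p):
        r=[]
        for n,P,u in obs:
            P=np.array(P,float)
            if fz: P[:,2]+=p[3]
            r.append((proj(n,place(p,P))-u).ravel())
        return np.concatenate(r)
    s=least_squares(f,p0,loss="soft_l1"); return s.x,f(s.x).reshape(-1,2)
E
cat > fit.py <<'E'
from h import *
T=lambda a:np.array(a)/4+[110,150]; S=lambda a:np.array(a)/4+[205,80]; B=lambda a:np.array(a)/4+[335,112]
np.set_printoptions(precision=2,suppress=True)
tips=[[88,-110,205],[88,0,205],[88,110,205]]; bar=[[0,-185,190],[0,185,190]]
p,r=fit([("top",tips,T([(523,40),(331,72),(138,103)])),("side",tips,S([(293,220),(380,148),(460,80)])),
 ("top",bar,T([(684,170),(22,275)])),("side",bar,S([(103,248),(394,27)]))],[600,100,0.])
print("stand",p[:2],np.degrees(p[2]));print(r.T)
q,r=fit([("top",[[0,-28,201],[0,28,201]],T([(586,110),(486,125)])),("side",[[0,-28,201],[0,28,201],[2.5,-28,66],[2.5,28,66]],S([(206,213),(252,186),(202,402),(240,372)]))],[600,0,0.,0.],True)
print("card",q[:2],np.degrees(q[2]),q[3]);print(r.T)
c,s=np.cos(p[2]),np.sin(p[2]); d=q[:2]-p[:2]; print("card in stand",c*d[0]+s*d[1],-s*d[0]+c*d[1])
k,r=fit([("top",[[32,54.5,70],[32,-54.5,70],[-32,-54.5,70],[-32,54.5,70]],B([(68,243),(235,248),(235,350),(68,343)]))],[500,-250,0.])
print("slot",k[:2],np.degrees(k[2]));print(r.T)
o,r=fit([("top",[[175,107,70],[175,-107,70],[-175,-107,70],[-175,107,70]],B([(62,38),(382,57),(388,578),(48,553)]))],[500,-250,0.])
print("crate",o[:2],np.degrees(o[2]));print(r.T)
sl=proj("side",place(k,[[32,54.5,70],[32,-54.5,70],[-32,-54.5,70],[-32,54.5,70]])); print(sl)
import cv2
im=cv2.resize(cv2.imread("pics/side0.png")[180:350,50:250],None,fx=4,fy=4,interpolation=3)
cv2.polylines(im,[np.int32((sl-[50,180]+.5)*4)],True,(255,0,0),1); cv2.imwrite("pics/s2.png",im[:600])
E
python3 fit.py
```

```text
stand [449.98 169.81] 1809.6222841177603
[[-0.1  -0.31 -0.58 -0.58 -0.19 -0.6  -1.38  1.01 -1.97 -0.6 ]
 [-1.08 -1.51 -1.65 -0.57 -1.11 -0.52  0.14 -0.07  0.38 -0.49]]
card [510.04  69.27] 10.206507641172973 -1.1889628060275528
[[-0.82 -0.36 -1.3  -0.7  -0.91  0.94]
 [-0.71 -0.32  2.27 -0.78  1.36 -1.72]]
card in stand 42.414647416906604 -109.1633623031033
slot [ 524.35 -260.67] -2.1639459853414507
[[-0.14 -0.21  0.44 -0.06]
 [ 0.42  0.95 -0.57 -0.67]]
crate [ 524.22 -304.97] -3.930634489738616
[[ 0.16 -0.25  0.37 -0.28]
 [-1.2  -0.47  0.81  0.43]]
[[191.52 236.73]
 [150.21 262.13]
 [132.09 246.37]
 [173.11 222.71]]
```

View pics/s2.png

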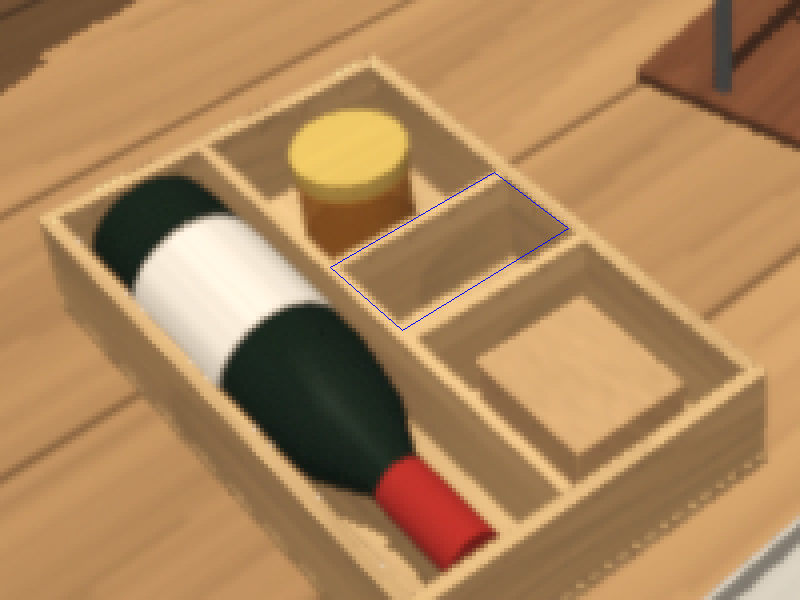

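The projected rim matches the slot in the side view. The fitted poses:
- **Stand:** (450,170), yaw 9.6°.
- **Card:** (511,69), lower edge about z 66.
- **Slot:** (524,-260), yaw about -3.5°.

I'll move over the pack now.

Request:
play_rows:
  targets:
    - [[0,0,-0.03],[0,0,2.9],1]
    - [[0,0,-0.03],[0,0,2.9],1]
    - [[0.0284,-0.0362,0],[0,0,0],1]
    - [[0.0284,-0.0362,0],[0,0,0],1]
    - [[0.0284,-0.0362,0],[0,0,0],1]
    - [[0.0284,-0.0362,0],[0,0,0],1]
    - [[0.0284,-0.0362,0],[0,0,0],1]
    - [[0.0284,-0.0362,0],[0,0,0],1]
    - [[0.0284,-0.0362,0],[0,0,0],1]
    - [[0.0284,-0.0362,0],[0,0,0],1]
    - [[0.0284,-0.0362,0],[0,0,0],1]
    - [[0.0284,-0.0362,0],[0,0,0],1]

```text
time: 1.6
ee_pos: [379.5, -172.3, 291.0]
ee_rot: [-180.0, 0.0, 9.6]
contact_force: [0.5, 0.2, 0.2]
opening: 85.3
finger_force: 0.0
```

Request:
play_rows:
  targets:
    - [[0.0284,-0.0362,0],[0,0,0],1]
    - [[0.0284,-0.0362,0],[0,0,0],1]
    - [[0.0284,-0.0362,0],[0,0,0],1]
    - [[0.0284,-0.0362,0],[0,0,0],1]
    - [[0.0284,-0.0362,0],[0,0,0],1]
    - [[0.0284,-0.0362,0],[0,0,0],1]
    - [[0,0,0],[0,0,0],1]
    - [[0,0,0],[0,0,0],1]
    - [[0,0,0],[0,0,0],1]

```text
time: 2.72
ee_pos: [510.4, 68.0, 291.3]
ee_rot: [180.0, 0.0, 9.6]
contact_force: [0.5, 0.1, 0.5]
opening: 85.4
finger_force: 0.0
```

Request:
play_rows:
  targets:
    - [[0,-0.001,0.025],[0,0,0],1]
    - [[0,0,0.025],[0,0,0],1]
    - [[0,0,0.025],[0,0,0],1]
    - [[0,0,0.025],[0,0,0],1]
    - [[0,0,0.02],[0,0,0],1]
    - [[0,0,0.021],[0,0,0],1]
    - [[0,0,0],[0,0,0],1]
    - [[0,0,0],[0,0,0],1]

```text
time: 3.72
ee_pos: [511.0, 69.4, 151.3]
ee_rot: [180.0, -0.1, 9.6]
contact_force: [-0.6, 0.3, 0.1]
opening: 85.6
finger_force: 0.0
```

```bash
python3 - <<'E'
from cell import *
import cv2
s=get_image("side")[60:200,205:340,::-1]; t=get_image("top")[120:260,170:305,::-1]
cv2.imwrite("pics/a.png",cv2.resize(cv2.hconcat([s.copy(),t.copy()]),None,fx=2.9,fy=2.9,interpolation=3))
E
```

```text
(no output)
```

View pics/a.png

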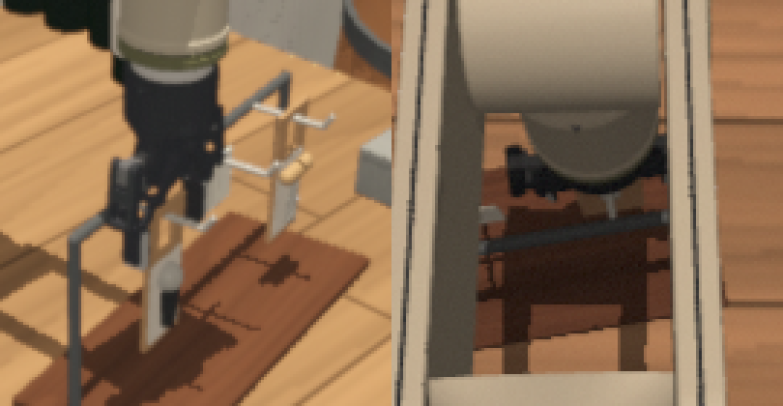

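The side crop shows the two fingers on either side of the card at about (130,220) and (195,190), with the peg passing between them. Now I'll close the gripper.

Request:
play_rows:
  targets:
    - [[0,0,0],[0,0,0],0.6]
    - [[0,0,0],[0,0,0],0.4]
    - [[0,0,0],[0,0,0],0.2]
    - [[0,0,0],[0,0,0],-0.2]
    - [[0,0,0],[0,0,0],-1]
    - [[0,0,0],[0,0,0],-1]
    - [[0,0,0],[0,0,0],-1]
    - [[0,0,0],[0,0,0],-1]

```text
time: 4.82
ee_pos: [511.0, 69.7, 150.8]
ee_rot: [180.0, -0.1, 9.7]
contact_force: [-0.8, -2.3, 4.8]
opening: 54.8
finger_force: 62.5
```

Request:
play_rows:
  targets:
    - [[0,0,-0.005],[0,0,0],-1]
    - [[0,0,-0.008],[0,0,0],-1]
    - [[0,0,-0.008],[0,0,0],-1]
    - [[0,0,0],[0,0,0],-1]
    - [[0,0,0],[0,0,0],-1]

```text
time: 5.45
ee_pos: [510.5, 70.0, 171.2]
ee_rot: [-180.0, -0.0, 9.7]
contact_force: [-0.0, -1.1, -0.6]
opening: 54.7
finger_force: 63.2
```

```bash
python3 - <<'E'
from cell import *
import cv2
s=get_image("side")[90:180,220:310,::-1]
cv2.imwrite("pics/b.png",cv2.resize(s,None,fx=5,fy=5,interpolation=3))
E
```

```text
(no output)
```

View pics/b.png

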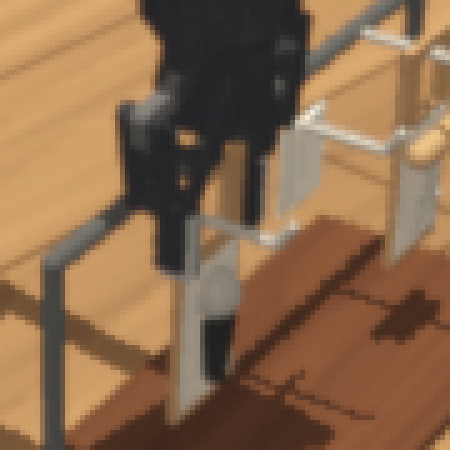

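The card has risen with the fingers, and the peg at about (230,230) now sits low in the hole. The wrist force of -0.6 N is just the pack's weight. Now I'll slide it off.

Request:
play_rows:
  targets:
    - [[0.005,0,0],[0,0,0],-1]
    - [[0.01,0,0],[0,0,0],-1]
    - [[0.01,0,0],[0,0,0],-1]
    - [[0.01,0,0],[0,0,0],-1]
    - [[0.01,0,0],[0,0,0],-1]
    - [[0.01,0,0],[0,0,0],-1]
    - [[0.01,0,0],[0,0,0],-1]
    - [[0.01,0,0],[0,0,0],-1]
    - [[0.005,0,0],[0,0,0],-1]
    - [[0,0,0],[0,0,0],-1]
    - [[0,0,0],[0,0,0],-1]

```text
time: 6.88
ee_pos: [589.2, 83.3, 171.2]
ee_rot: [180.0, 0.0, 9.7]
contact_force: [-0.5, 0.0, -0.0]
opening: 54.8
finger_force: 63.2
```

Request:
play_rows:
  targets:
    - [[0,0,-0.04],[0,0,0],-1]
    - [[0,0,-0.04],[0,0,6.6],-1]
    - [[0,0,-0.04],[0,0,6.6],-1]
    - [[-0.0042,0.0385,0],[0,0,0],-1]
    - [[-0.0042,0.0385,0],[0,0,0],-1]
    - [[-0.0042,0.0385,0],[0,0,0],-1]
    - [[-0.0042,0.0385,0],[0,0,0],-1]
    - [[-0.0042,0.0385,0],[0,0,0],-1]
    - [[-0.0042,0.0385,0],[0,0,0],-1]
    - [[-0.0042,0.0385,0],[0,0,0],-1]
    - [[-0.0042,0.0385,0],[0,0,0],-1]
    - [[-0.0042,0.0385,0],[0,0,0],-1]

```text
time: 8.38
ee_pos: [529.7, -261.3, 291.4]
ee_rot: [180.0, -0.0, -3.5]
contact_force: [0.6, -0.2, -0.2]
opening: 54.8
finger_force: 63.5
```

Request:
play_rows:
  targets:
    - [[0,0,0.03],[0,0,0],-1]
    - [[0,0,0.03],[0,0,0],-1]
    - [[0,0,0.03],[0,0,0],-1]
    - [[0,0,0.02],[0,0,0],-1]
    - [[0,0,0],[0,0,0],-1]
    - [[0,0,0],[0,0,0],-1]
    - [[0,0,0],[0,0,0],-1]

```text
time: 9.25
ee_pos: [531.2, -260.6, 183.1]
ee_rot: [179.9, -0.1, -3.5]
contact_force: [0.2, 0.7, -0.9]
opening: 54.9
finger_force: 63.5
```

```bash
python3 - <<'E'
from h import *
import cv2
print(sense()["ee_pos"],sense()["ee_rot"])
s=get_image("side")[140:290,90:250,::-1]
cv2.imwrite("pics/c.png",cv2.resize(s,None,fx=4,fy=4,interpolation=3))
p=sense()["ee_pos"]; a=np.radians(-3.5)
print((proj("side",place([p[0],p[1],a],[[2.5,-28,p[2]-85],[2.5,28,p[2]-85]]))-[90,140])*4)
E
```

```text
[ 531.16271535 -260.63758008  183.08536654] [ 1.79926761e+02 -1.39317491e-01 -3.53645388e+00]
[[250.77268773 400.52233612]
 [338.43016902 351.3123195 ]]
```

View pics/c.png

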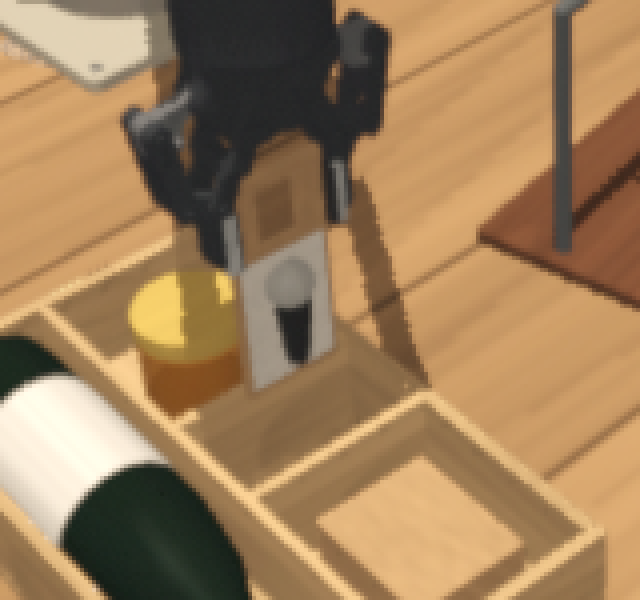

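The pack hangs straight. Its lower corners at about (250,392) and (333,355) in the crop are within about 2 px of prediction, and it sits over the slot. Lowering.

Request:
play_rows:
  targets:
    - [[0,0,0.015],[0,0,0],-1]
    - [[0,0,0.015],[0,0,0],-1]
    - [[0,0,0.015],[0,0,0],-1]
    - [[0,0,0.015],[0,0,0],-1]
    - [[0,0,0.012],[0,0,0],-1]
    - [[0,0,0.01],[0,0,0],-1]
    - [[0,0,0.003],[0,0,0],-1]
    - [[0,0,0],[0,0,0],-1]
    - [[0,0,0],[0,0,0],-1]

```text
time: 10.42
ee_pos: [530.7, -260.4, 97.0]
ee_rot: [180.0, -0.1, -3.5]
contact_force: [-0.3, -0.1, -0.2]
opening: 54.8
finger_force: 63.5
```

Request:
play_rows:
  targets:
    - [[0,0,0.002],[0,0,0],-1]
    - [[0,0,0.001],[0,0,0],-1]
    - [[0,0,0],[0,0,0],-1]

```text
time: 10.8
ee_pos: [530.3, -260.2, 93.3]
ee_rot: [180.0, -0.0, -3.5]
contact_force: [0.0, 0.6, -0.5]
opening: 55.1
finger_force: 63.8
```

Request:
play_rows:
  targets:
    - [[0,0,0.001],[0,0,0],-1]
    - [[0,0,0.0005],[0,0,0],-1]
    - [[0,0,0],[0,0,0],-1]

```text
time: 11.18
ee_pos: [530.9, -260.3, 93.2]
ee_rot: [180.0, -0.1, -3.5]
contact_force: [-1.5, 0.9, 8.4]
opening: 55.2
finger_force: 64.4
```

The card touched the floor at TCP z ≈ 93, with 8 N. Releasing gently.

Request:
play_rows:
  targets:
    - [[0,0,0],[0,0,0],0.32]
    - [[0,0,0],[0,0,0],0.36]
    - [[0,0,0],[0,0,0],0.45]
    - [[0,0,0],[0,0,0],0.6]
    - [[0,0,0],[0,0,0],0.8]
    - [[0,0,0],[0,0,0],0.8]
    - [[0,0,0],[0,0,0],0.8]
    - [[0,0,0],[0,0,0],0.8]

```text
time: 12.18
ee_pos: [530.3, -260.2, 91.8]
ee_rot: [-180.0, -0.0, -3.5]
contact_force: [-0.0, 0.5, 0.2]
opening: 76.8
finger_force: 0.0
```

Request:
play_rows:
  targets:
    - [[0,0,-0.01],[0,0,0],0.8]
    - [[0,0,-0.02],[0,0,0],0.8]
    - [[0,0,-0.03],[0,0,0],0.8]
    - [[0,0,-0.04],[0,0,0],0.8]
    - [[0,0,-0.04],[0,0,0],0.8]
    - [[0,0,-0.03],[0,0,0],0.8]
    - [[0,0,0],[0,0,0],0.8]
    - [[0,0,0],[0,0,0],0.8]

```text
time: 13.18
ee_pos: [530.2, -260.1, 262.0]
ee_rot: [180.0, -0.0, -3.5]
contact_force: [0.4, -0.2, -0.0]
opening: 76.6
finger_force: 0.0
```

```bash
python3 - <<'E'
from cell import *
import cv2
s=get_image("side")[80:330,60:340,::-1]
cv2.imwrite("pics/d.png",cv2.resize(s,None,fx=2.4,fy=2.4,interpolation=3))
E
```

```text
(no output)
```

View pics/d.png

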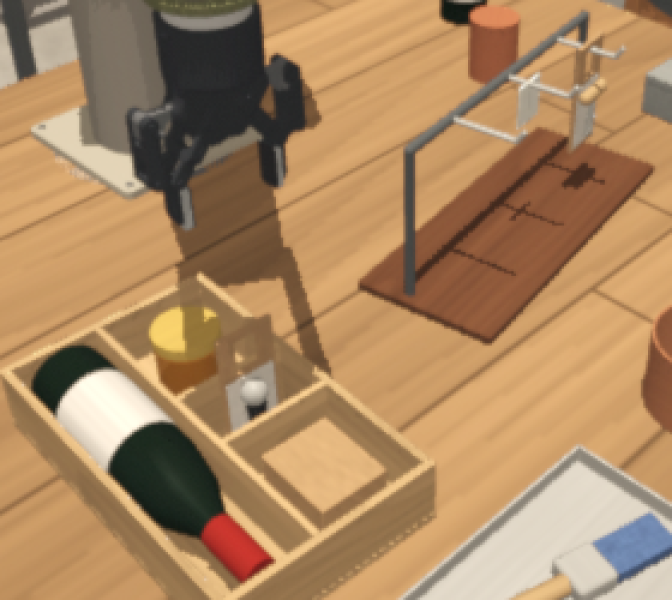

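The pack stands in the slot at about (250,375), nearly upright. The gripper is clear above it and the corkscrew pack still hangs at about (590,90). I'll wait briefly for it to settle, then hand in.

Request:
play_rows:
  targets:
    - [[0,0,0],[0,0,0],0.8]
    - [[0,0,0],[0,0,0],0.8]
    - [[0,0,0],[0,0,0],0.8]
    - [[0,0,0],[0,0,0],0.8]
    - [[0,0,0],[0,0,0],0.8]
    - [[0,0,0],[0,0,0],0.8]
    - [[0,0,0],[0,0,0],0.8]
    - [[0,0,0],[0,0,0],0.8]

```text
time: 14.22
ee_pos: [530.3, -260.2, 261.8]
ee_rot: [-180.0, 0.0, -3.5]
contact_force: [0.3, 0.1, -0.1]
opening: 77.0
finger_force: 0.0
```

```bash
python3 -c "
from cell import *
print(close_job())"
```

```text
the job is handed in; nothing more can be done
None
```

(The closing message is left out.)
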